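# Offer up a stone repair plug over its pocket with tongs

### The job

The oblong pocket in the carved stone tablet is already coated with adhesive: take the spring tongs from the tool block, pick the oblong stone plug out of the tray with them, carry it across clear of the hand bridge and hold it about 1 cm above the oblong pocket, centred over it, level and turned to match it, so that the fit can be checked. Nothing may touch the tablet, the gripper's fingers must not touch the plug, and everything else stays where it is. Finish while still holding the plug in the tongs above the pocket: do not lower it or let go.

Things in the scene. Friction and masses are not known exactly. Their poses are not given: they have to be found in the camera images.
- tongs: Steel spring tongs, 107 mm tall, 64 g, upright, tips down, in the tool block's slot. Origin: midway between the two tips at their lower ends; z up the tongs, y the line along which the legs close (same turned by half a turn). Two flat legs, 10 mm wide (x), 4 mm thick, pivot 100 mm above the tips; the bow on top is 26 mm wide (y). Spread, each leg's tip reaches 22 mm to its side.
- tongs_grip (a point): Point midway between the thumb rests, 60 mm above the tips on the tongs' z. Thumb rests: dark plates outside each leg, 14 mm wide (x), 16 mm high; squeeze them, gripper straight down, closing along y. Over them: 39 mm untouched, 36 mm with pads 26 mm apart (held firmly enough by the spring to lift and carry), about 30 mm with the pads on a 14 mm thing, legs then parallel.
- tongs_left (a joint): Angle of each leg (both move alike): 0 spread by the spring, rubber pads inside the tips (12 mm wide in x, lowest 12 mm of the legs) 32 mm apart; 0.09 rad legs parallel, pads 14 mm apart. Each 1 mm less over the thumb rests brings the pads about 2.1 mm nearer. The spring pushes on each finger with 4 N at first, 8 N at 0.09 rad; a grip of 20 to 40 N presses the pads on the thing with 5 to 13 N.
- tool_block: Fixed wooden block, 140 x 76 mm, 48 mm high. Its origin is on the underside, 20 mm short of the middle of its length (block from x = -50 to +90 mm). The tongs' slot is 16 mm (x) by 48 mm (y), 30 mm deep (floor 18 mm above the table), centred at x = -5 mm, y = 0. Two graver handles stand up to 86 mm above the table at x = 70 mm.
- tray: Fixed wooden tray, 200 (x) x 90 (y) mm, rim 15 mm high, walls 5 mm, floor 5 mm thick; origin under its centre. Holds three stone plugs in a row along x, about 60 mm apart, in any order.
- plug_oblong: The plug to offer up: grey stone, oblong, 40 (x) x 14 (y) x 24 (z) mm, about 36 g, standing in the tray. Origin: centre of its underside; z up, x along its length. It looks the same turned by half a turn. Grip it by its upper half across the 14 mm, so that its lower half stays free.
- plug_square: Spare plug, 22 x 22 x 24 mm, same stone; origin under its centre. Leave alone.
- plug_round: Spare plug, round, 20 mm diameter, 24 mm high, same stone; origin under its centre. Leave alone.
- tablet: Fixed carved grey stone tablet, 220 (x) x 280 (y) x 40 (z) mm, on the table; origin under its centre. It has three pockets, each 10 mm deep: the oblong one and, farther along +y, a round and a square one. Its yaw differs from start to start.
- tablet_hole0 (a point): Centre of the mouth of the oblong pocket, level with the tablet's top face (40 mm above the table), with the tablet's axes. The pocket is 43 mm long along x and 17 mm wide along y.
- bridge: Loose wooden hand rest, a board 300 mm long (x), 50 mm wide, its top 80 mm above the table, on two end legs that stand on the table on both sides of the tablet. It crosses the tablet near its -y edge, between the tray and the oblong pocket. Origin: on the table under its middle.
- bristle_brush: Wooden brush, block 130 x 62 mm with a handle towards its -x, 30 mm high, lying far out on the bench; origin under the block's centre. Leave alone.
- mallet: Wooden mallet lying on its side, 68 mm thick head towards its +x, 215 mm long; origin on the table under the joint of head and handle. Leave alone.
- water_bowl: White bowl, 96 mm wide, 45 mm high, left of the tablet; origin under its centre. Leave alone.
- paperweight: Brass bar, 180 x 28 x 16 mm, to the left; origin under its centre. Leave alone.
- ink_jar: Dark closed jar, 68 mm wide, 85 mm high, near the robot between tray and tablet; origin under its centre. Leave alone.
Mind the look-alikes: they are no part of the job. Of the things shaped like the tongs, the steel one is meant.

How it is judged (in metres and radians):
On the way, in this order (a step that is already met when the one before it is completed fails the run):
1. the tongs are held by the gripper, clear of the tool block (contact force between tongs and the fingers above 1 N and height (world z) of tongs above 0.055 m and contact force between tongs and tool_block below 0.05 N), for 0.2 s.
2. the oblong plug is lifted out of the tray, held only by the tongs (contact force between plug_oblong and tongs above 0.5 N and height (world z) of plug_oblong above 0.05 m and contact force between tongs and the fingers above 1 N and contact force between plug_oblong and the fingers below 0.05 N), for 0.2 s.
At the end, for the whole second after the job is handed in: Plug held still in the tongs, tongs in the gripper: its underside 4 to 18 mm above the tablet, centre within 4 mm of the pocket's, length within 0.12 rad of the pocket's, upright within 0.12 rad; plug and tongs touch neither tablet nor bridge, fingers do not touch the plug (z of plug_oblong in the frame of tablet_hole0 between 0.004 and 0.018 m and horizontal distance between plug_oblong and tablet_hole0 below 0.004 m and angle between the x axis of plug_oblong and the x axis of tablet, either way round below 0.12 rad and angle between plug_oblong's own z axis and vertical below 0.12 rad and linear speed of plug_oblong below 0.02 m/s and contact force between plug_oblong and tongs above 0.5 N and contact force between tongs and the fingers above 1 N and contact force between plug_oblong and the fingers below 0.05 N and contact force between each of plug_oblong, tongs and tablet below 0.05 N and contact force between tongs and bridge below 0.05 N); the arm keeps its last pose, push and grip.
It fails at once if the plug, the tongs or the robot touches the tablet (contact force between any of plug_oblong, tongs, the arm, the fingers and tablet above 0.3 N).
It fails at once if the gripper's fingers touch the oblong plug (contact force between the fingers and plug_oblong above 0.3 N).
It fails at once if the plug, the tongs or the robot touches the bridge (contact force between any of plug_oblong, tongs, the arm, the fingers and bridge above 0.5 N).
It fails at once if another thing is moved by more than 12 mm (distance of any of plug_square, plug_round, bristle_brush, mallet, water_bowl, paperweight, ink_jar, bridge from where it was at the start of the episode above 0.012 m).
It also fails if it takes over 48 s, if anything falls off the work surface, if the arm or the gripper's body presses on something with over 40 N, if the wrist force passes 120 N, or if a joint passes its speed limit or range.

### The arm

A 6-joint arm with a two-finger parallel gripper is mounted at the origin on the work surface. World frame = base frame: x ahead of the robot, y to its left, z up, the work surface at z = 0. Lengths are in mm, angles in rad, forces in N, time in s.
With the tool pointing down it reaches from about 400 to 925 mm from the base axis. Payload 12.5 kg.
Tool frame: the origin (TCP) lies midway between the tips of the shut fingers; the grasp point (between the pads) lies env.grasp_offset behind it (env.grasp_offset is the distance from the TCP to the grasp point, in mm); x points along the fingers, y is the direction in which the jaws open and shut, and the axes are right-handed (so a half turn about x gives the same grasp; the last joint's range is limited). The gripper opens to 95 mm and grips with 3 to 60 N. Pads are 20 mm wide; open, the fingers measure 119 mm over their backs; the gripper's body (75 mm by 180 mm) begins 59 mm behind the grasp point.
Start: joints at [-0.106, 0.491, 1.559, -0, 1.092, -0.106], TCP at [625.017, 0.021, 214.661] pointing down, gripper open.
Joint ranges: [-3.1, 3.1], [-0.84, 2.19], [0.05, 2.79], [-1.13, 4.28], [0.06, 2.93], [-2.69, 2.69]. Speed limits (rad/s): [2.22, 2.22, 2.79, 3.14, 3.14, 3.14].

### API

Orientations are given as [roll, pitch, yaw] about the fixed x, y, z axes, in that order (R = Rz(yaw) Ry(pitch) Rx(roll)).
In Python, from cell import env gives the robot as it stands.
- The arm moves only by the tool apply_moves, never from a script. Its arguments are lists of equal length, an entry for each row: "offset": the shift along the world's x, y, z in units of 25 mm (1.0 is 25 mm), a list of three; "yaw": the turn about the world's z in units of 6 degrees (1.0 is 6 degrees); "jaw": the closure, from -1 (fully open) to 1 (shut), so that 0 is half open. A call has 1 to 20 rows; each row is the pose to reach, as a shift and turn from the pose measured when the call began; what a row does not reach only later rows make up. A row lasts 1/8 s, in which the tool goes at most 62.5 mm and 10.7 degrees, less where a joint would pass 70% of its speed; a pose out of reach is approached as far as the arm can. A call with a gripper value outside its range is refused whole. The fingers move at their own pace and stop on an object; the grip force is fixed at half the most. Time passes only in rows, so rows that repeat a pose let the fingers close. It gives the time, the measured TCP pose, the force and the opening at its end, in the units of the state.
- env.state(): the state, without advancing time (a new reading comes with each control period).
- env.read_camera(name): name is "scene" or "side" or "wrist"; returns a dict with "frame" (480x640x3 uint8, red, green, blue), "fx", "fy", "cx", "cy" (pixels), "distortion" ([k1, k2, p1, p2, k3] as OpenCV has them; the pictures are not rectified), "xyz" and "rotation" of the camera in the world; the wrist camera has in their place "hand_eye" (4x4, takes a point from camera to tool coordinates, whose origin is the TCP and whose axes are the tool frame's). Camera axes: x right, y down, z forward; pixel columns grow to the right and rows downward; lengths in mm; the calibration is good to about 2 mm. A picture is of the moment at which its call begins: read the wrist's pose just before it. There is no depth.
- env.job_done(): hands the job in, once; it reports no verdict.
The state is a dict: "t": time; "joints": joint angles; "qvel": joint speeds; "tau": joint torques, N m; "eef_pos": TCP position; "tcp_rot": TCP orientation; "ft_force": force on the tool from outside, world axes, zero at the start; "moment": the same for the moment, N m; "opening": opening from 0.0 (shut) to 1.0 (fully open).
Only numpy, scipy, OpenCV 4.12 (cv2) and the standard library are available. Lean on these libraries where they do the work, as an engineer would, in place of code of your own. Each camera call takes 0.05 s, during which the arm holds its last target.

## Working session

There is one attempt and no reset: what is moved stays moved. The work goes in short steps, Python scripts to look and compute and a tool call to move; the robot and the scene stay as the last step left them, time stands still between calls to the robot, and variables do not carry over. Pictures are saved under pics/ and viewed, and the job is handed in when it is done.

Besides the shell and the picture viewer there is one more tool, called after "Request:" in YAML: its name, and indented under it one key for each argument. apply_moves: Moves the arm, as the interface text tells. Its arguments: {"type":"object","properties":{"offset":{"type":"array"},"yaw":{"type":"array"},"jaw":{"type":"array"}},"required":["offset","yaw","jaw"]}

```bash
ls; mkdir -p pics; cat > h.py <<'E'
import numpy as np,cv2
from cell import env
def shot(n,f):
    c=env.read_camera(n); cv2.imwrite('pics/'+f,cv2.cvtColor(c['frame'],cv2.COLOR_RGB2BGR)); return c
E
python3 - <<'E'
from h import *
s=env.state();print(s, env.grasp_offset)
for n in ('scene','side','wrist'):
    c=shot(n,n+'0.png'); print({k:v for k,v in c.items() if k!='frame'})
E
```

```text
pics
{'t': 0.0, 'joints': array([-1.05594944e-01,  4.91579123e-01,  1.55946057e+00,  1.87883671e-05,
        1.09166436e+00, -1.05621097e-01]), 'qvel': array([ 0.00044093, -0.00014265,  0.00074113, -0.00027493,  0.00068663,
        0.0013262 ]), 'tau': array([-9.52334158e-04, -6.12640929e+01, -2.58175153e+01,  6.92750537e-02,
        4.83079045e-02, -1.38641695e-05]), 'eef_pos': array([6.24760876e+02, 5.57860717e-02, 2.14045756e+02]), 'tcp_rot': array([-1.69140917,  1.5696848 ,  3.0209973 ]), 'ft_force': array([-0.24730286,  0.55600855,  0.05721895]), 'moment': array([ 0.01794815, -0.03965822, -0.04523696]), 'opening': 0.9998240996681588} 18.8
{'fx': 595.2628103833948, 'fy': 595.2628103833948, 'cx': 328.8975736607489, 'cy': 249.19298422697494, 'distortion': array([0.04509755, 0.        , 0.        , 0.        , 0.        ]), 'xyz': array([1477.04425955,  -54.28971782, 1156.54500753]), 'rotation': array([-2.42803801, -0.01649204,  1.53335328])}
{'fx': 491.8876832479953, 'fy': 491.8876832479953, 'cx': 320.8294779203623, 'cy': 242.3958769196552, 'distortion': array([-0.01552334,  0.        ,  0.        ,  0.        ,  0.        ]), 'xyz': array([ 220.01606154, -924.45076233,  647.00154026]), 'rotation': array([-2.07302066, -0.00341912, -0.34674614])}
{'fx': 403.5958227671234, 'fy': 403.5958227671234, 'cx': 313.1090098538489, 'cy': 237.95841582443467, 'distortion': array([-0.03009386,  0.        ,  0.        ,  0.        ,  0.        ]), 'hand_eye': array([[ 6.70505539e-04, -2.78158758e-01,  9.60534880e-01,
        -1.69844967e+02],
       [ 9.99999726e-01,  4.87587705e-04, -5.56854911e-04,
        -5.63333531e-01],
       [-3.13450927e-04,  9.60534990e-01,  2.78159009e-01,
        -7.72955812e+01],
       [ 0.00000000e+00,  0.00000000e+00,  0.00000000e+00,
         1.00000000e+00]])}
```

View pics/scene0.png

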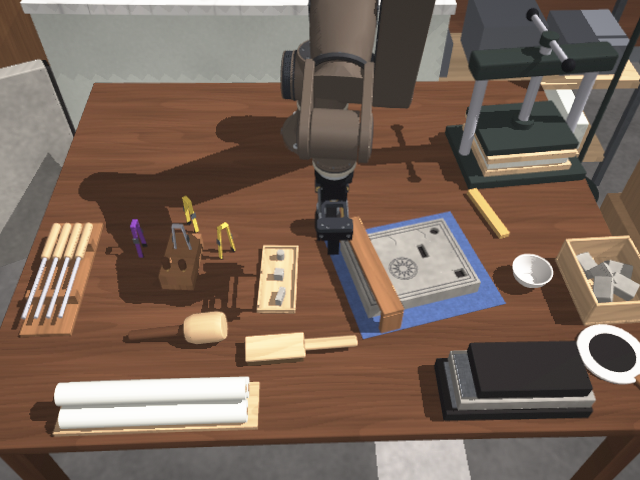

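View pics/side0.png

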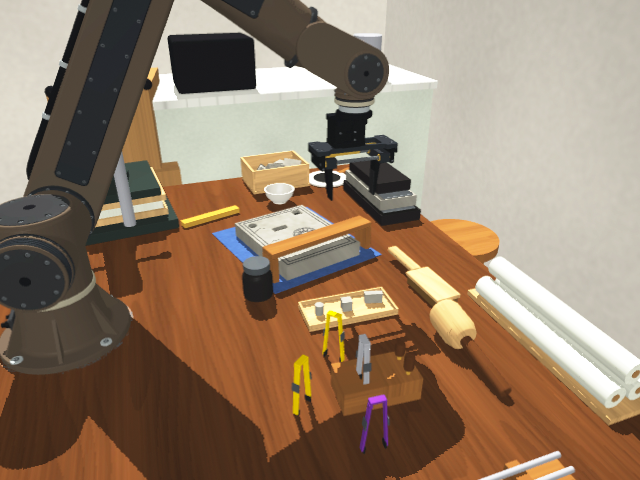

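View pics/wrist0.png

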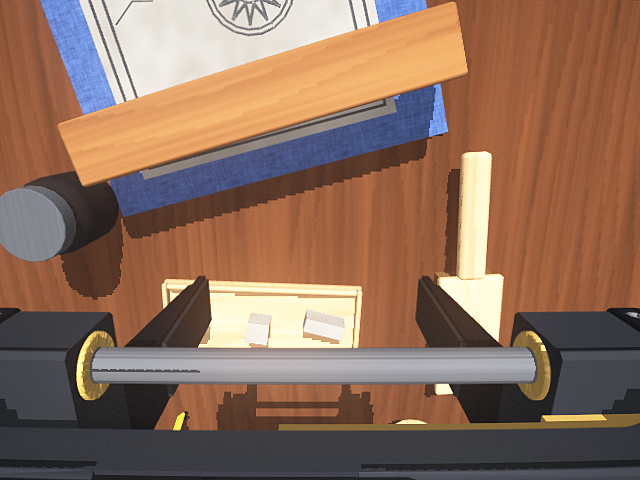

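Scene view: steel tongs stand in the wooden block at about (181,236); the tray is at (278,278), the tablet at (420,260) and the bridge at (375,275). Look-alikes are the purple tongs at (138,237) and the yellow ones at (190,212) and (226,240), all outside the block. I'll check this in enlarged crops.

```bash
cat >> h.py <<'E'
from scipy.spatial.transform import Rotation as Ro
def cam(c,s=None):
    K=np.array([[c['fx'],0,c['cx']],[0,c['fy'],c['cy']],[0,0,1.]])
    if 'xyz' in c: return K,c['distortion'],Ro.from_euler('xyz',c['rotation']).as_matrix(),np.array(c['xyz'])
    T=c['hand_eye'];Rt=Ro.from_euler('xyz',s['tcp_rot']).as_matrix()
    return K,c['distortion'],Rt@T[:3,:3],Rt@T[:3,3]+s['eef_pos']
def rays(px,m):
    K,d,R,t=m
    u=cv2.undistortPoints(np.array(px,float).reshape(-1,1,2),K,d).reshape(-1,2)
    return np.c_[u,np.ones(len(u))]@R.T,t
def onz(px,m,z):
    r,t=rays(px,m); return t+r*((z-t[2])/r[:,2])[:,None]
def tri(pxs,ms):
    A=np.zeros((3,3));b=np.zeros(3)
    L=[]
    for p,m in zip(pxs,ms):
        r,t=rays([p],m);r=r[0]/np.linalg.norm(r[0]);P=np.eye(3)-np.outer(r,r);A+=P;b+=P@t;L.append((P,t))
    x=np.linalg.solve(A,b);return x,[np.linalg.norm(P@(x-t)) for P,t in L]
def proj(X,m):
    K,d,R,t=m
    return cv2.projectPoints((np.atleast_2d(X)-t)@R,np.zeros(3),np.zeros(3),K,d)[0].reshape(-1,2)
def crop(img,x0,y0,x1,y1,k,f):
    o=cv2.resize(img[y0:y1,x0:x1],None,fx=k,fy=k,interpolation=cv2.INTER_CUBIC)
    cv2.imwrite('pics/'+f,o[...,::-1] if True else o)
E
python3 - <<'E'
from h import *
a=cv2.imread('pics/scene0.png')[...,::-1];b=cv2.imread('pics/side0.png')[...,::-1]
crop(a,120,190,320,340,4,'c1.png');crop(a,330,200,510,335,4,'c2.png');crop(b,280,280,440,460,3,'c3.png')
E
```

```text
(no output)
```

View pics/c1.png

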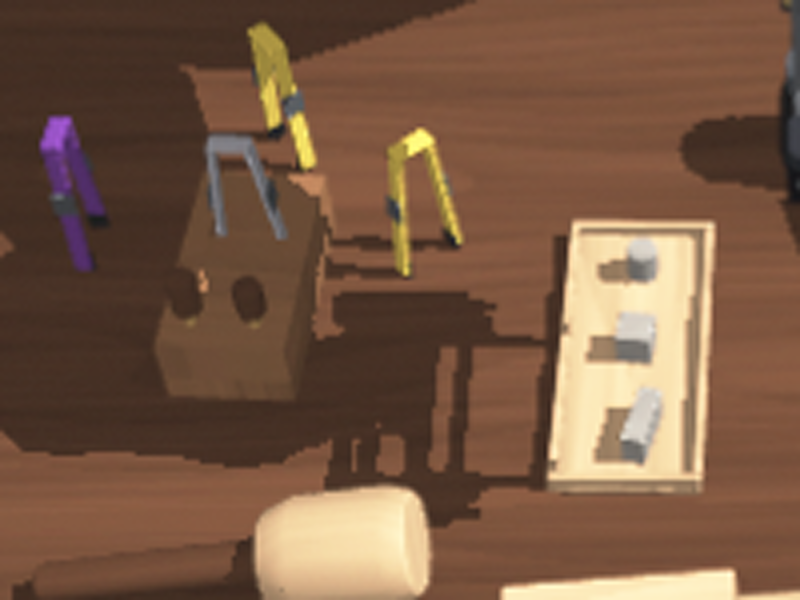

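View pics/c2.png

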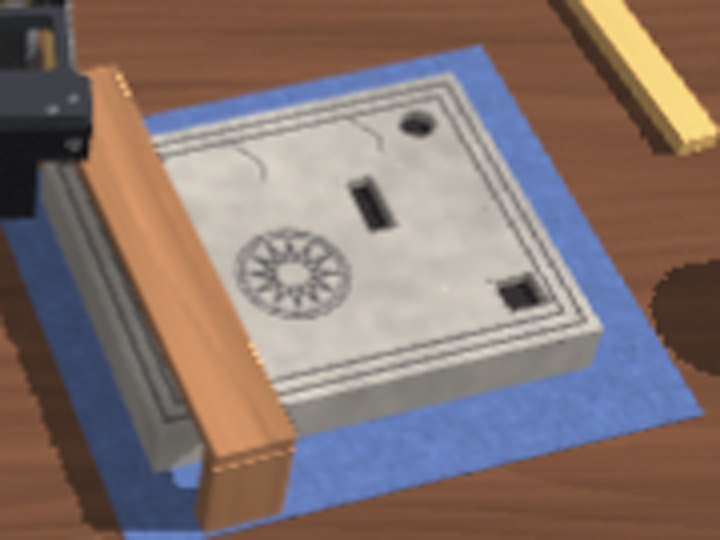

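View pics/c3.png

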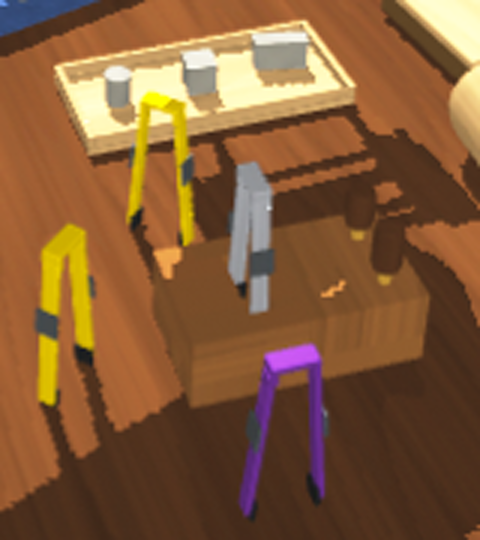

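The grey steel pair is the one in the block, at scene (181,236) and side (365,360). The purple and two yellow pairs stand loose on the bench, so I'm rejecting them. Next, coarse measurements.

```bash
python3 - <<'E'
from h import *
np.set_printoptions(precision=1,suppress=True)
S=cam(env.read_camera('scene'));D=cam(env.read_camera('side'))
f=lambda p:[120+p[0]/4,190+p[1]/4]
g=lambda p:[330+p[0]/4,200+p[1]/4]
d=lambda p:[280+p[0]/3,280+p[1]/3]
print('bow L/R',onz([f((208,140)),f((250,138))],S,125), onz([d((240,168)),d((268,172))],D,125))
print('bow tri',tri([f((229,145)),d((254,172))],[S,D]))
print('tray rim',onz([f(p) for p in((573,221),(715,222),(703,490),(548,490))],S,15))
print('plug obl top',onz([f(p) for p in((645,390),(660,393),(645,428),(625,418))],S,29))
print('plug side',onz([d((253,38)),d((305,35)),d((305,48)),d((258,50))],D,29))
print('block top',onz([f(p) for p in((165,350),(295,362),(322,185),(205,175))],S,48))
print('hole',onz([g(p) for p in((348,182),(372,177),(397,222),(374,231))],S,40))
print('tablet',onz([g(p) for p in((450,75),(602,330))],S,40))
print('bridge top',onz([g(p) for p in((115,68),(75,80),(293,437),(208,455))],S,80))
print('yellow',onz([f((405,272)),f((458,242)),f((305,165)),f((275,135))],S,0),'purple',onz([f((85,268)),f((100,222))],S,0))
E
```

```text
bow L/R [[ 501.3 -370.4  125. ]
 [ 500.2 -346.1  125. ]] [[ 496.9 -352.3  125. ]
 [ 509.9 -360.5  125. ]]
bow tri (array([ 503.7, -357.6,  123.8]), [np.float64(0.8108991135716412), np.float64(0.8108991135715288)])
tray rim [[ 472.9 -165.    15. ]
 [ 475.8  -74.8   15. ]
 [ 682.3  -82.6   15. ]
 [ 679.9 -172.2   15. ]]
plug obl top [[ 619.5 -116.5   29. ]
 [ 621.9 -107.6   29. ]
 [ 647.3 -116.1   29. ]
 [ 639.7 -127.9   29. ]]
plug side [[ 616.6 -115.1   29. ]
 [ 654.3 -124.5   29. ]
 [ 646.9 -139.5   29. ]
 [ 613.7 -130.3   29. ]]
block top [[ 597.2 -396.3   48. ]
 [ 608.1 -319.9   48. ]
 [ 468.5 -318.6   48. ]
 [ 458.5 -391.9   48. ]]
hole [[504.6 221.   40. ]
 [500.8 236.6  40. ]
 [537.9 246.9  40. ]
 [544.8 231.6  40. ]]
tablet [[413.8 299.9  40. ]
 [624.4 356.   40. ]]
bridge top [[441.1  77.3  80. ]
 [450.9  51.6  80. ]
 [724.9 155.6  80. ]
 [735.7 107.6  80. ]]
yellow [[ 500.2 -270.6    0. ]
 [ 475.9 -239.     0. ]
 [ 406.9 -342.9    0. ]
 [ 379.4 -365.5    0. ]] purple [[ 492.1 -470.3    0. ]
 [ 453.7 -467.3    0. ]]
```

Request:
apply_moves:
  offset:
    - [-0.6,-1.4,0.6]
    - [-1.2,-2.8,1.2]
    - [-1.8,-4.2,1.8]
    - [-2.5,-5.7,1.8]
    - [-3.1,-7.1,1.8]
    - [-3.7,-8.5,1.8]
    - [-4.3,-10,1.8]
    - [-4.9,-11.4,1.8]
    - [-5.5,-12.8,1.8]
    - [-6.2,-14.3,1.8]
    - [-6.2,-14.3,1.8]
    - [-6.2,-14.3,1.8]
    - [-6.2,-14.3,1.8]
  yaw: [-1.5,-3,-4.5,-6,-7.5,-9,-10.5,-12,-13.5,-15,-15,-15,-15]
  jaw: [-1,-1,-1,-1,-1,-0.8,-0.6,-0.5,-0.4,-0.3,-0.3,-0.3,-0.3]

```text
t: 1.88
eef_pos: [470.3, -356.6, 259.5]
tcp_rot: [-1.791, 1.57, 1.352]
ft_force: [-0.2, 0.1, -0.2]
opening: 0.646
```

```bash
python3 - <<'E'
from h import *
np.set_printoptions(precision=3,suppress=True)
s=env.state();c=shot('wrist','w1.png');m=cam(c,s)
print(s['t'],s['eef_pos'],s['joints'],s['opening'],s['ft_force']);print(Ro.from_euler('xyz',s['tcp_rot']).as_matrix())
print(proj([s['eef_pos'],s['eef_pos']-[0,0,41],[503,-357,125],[503,-357,18]],m))
E
```

```text
1.875 [ 470.338 -356.616  259.453] [-0.761  0.4    1.588  0.001  1.154  0.808] 0.6463028030564106 [-0.153  0.136 -0.194]
[[ 0.     0.002 -1.   ]
 [ 0.001 -1.    -0.002]
 [-1.    -0.001 -0.   ]]
[[310.13  298.169]
 [310.741 267.023]
 [312.125 183.307]
 [312.502 167.532]]
```

View pics/w1.png

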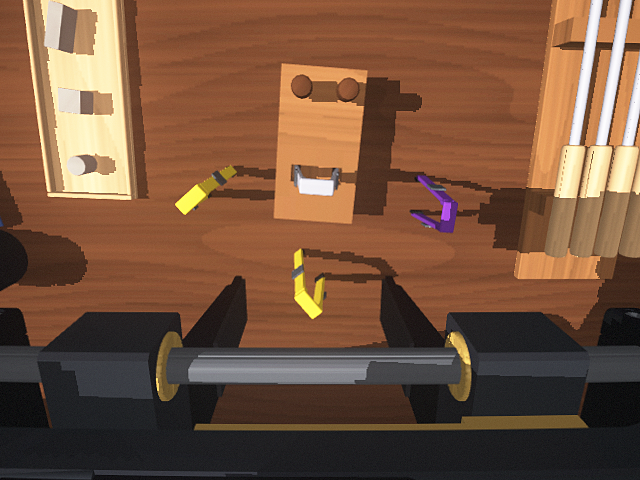

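Wrist view: the bow is at (316,186), between the legs, in the block with the gravers at (325,88). The yellow pairs are at (205,190) and (308,285), the purple one at (440,205). I'll enlarge the bow.

```bash
python3 - <<'E'
from h import *
a=cv2.imread('pics/w1.png')[...,::-1]
crop(a,260,50,380,230,4,'c4.png')
E
```

```text
(no output)
```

View pics/c4.png

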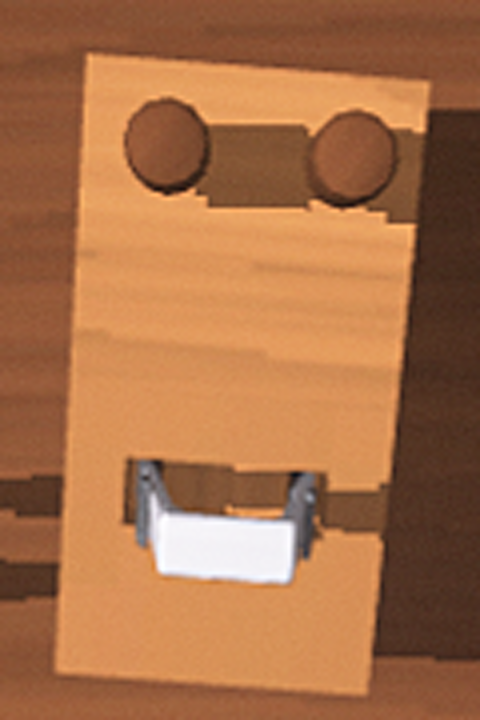

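```bash
python3 - <<'E'
from h import *
np.set_printoptions(precision=2,suppress=True)
s=env.state();m=cam(env.read_camera('wrist'),s)
S=cam(env.read_camera('scene'));D=cam(env.read_camera('side'))
f=lambda p:[260+p[0]/4,50+p[1]/4]
B=onz([f(p) for p in((158,512),(298,521),(293,583),(160,575))],m,125);print(B,B.mean(0))
K=onz([f(p) for p in((86,53),(431,80),(369,694),(56,673))],m,48);print(K)
for i in range(4):
    v=K[(i+1)%4]-K[i];print(np.linalg.norm(v),np.degrees(np.arctan2(v[1],v[0])))
c=K.mean(0);ax=(K[0]+K[1]-K[2]-K[3])/2;ax/=np.linalg.norm(ax);print('slot',c-25*ax,np.degrees(np.arctan2(ax[1],ax[0])))
v=B[1]-B[0];w=B[2]-B[3];print(np.degrees(np.arctan2(v[1],v[0])),np.degrees(np.arctan2(w[1],w[0])),np.linalg.norm(v))
t=[(120+229/4,190+145/4),(280+254/3,280+172/3),f((227,548))]
print(tri(t,[S,D,m]))
E
```

```text
[[ 507.01 -347.49  125.  ]
 [ 505.38 -373.88  125.  ]
 [ 493.55 -373.13  125.  ]
 [ 495.02 -347.79  125.  ]] [ 500.24 -360.57  125.  ]
[[ 597.39 -329.68   48.  ]
 [ 592.04 -405.67   48.  ]
 [ 452.36 -395.9    48.  ]
 [ 457.42 -319.81   48.  ]]
76.17755902696584 -94.02811984030824
140.01589935106884 176.00251512338426
76.26715146201228 86.19740084645986
140.3160727703449 -4.033892783658206
slot [ 499.86 -361.01   48.  ] -4.0157083225377646
-93.5345599877891 -93.33316659414677 26.443542794908474
(array([ 502.03, -359.04,  124.13]), [np.float64(2.119196267465869), np.float64(1.5141489652180917), np.float64(2.4323762977088683)])
```

Request:
apply_moves:
  offset:
    - [0.6,-0.08,-0.5]
    - [1.19,-0.17,-1]
    - [1.19,-0.17,-2]
    - [1.19,-0.17,-3]
    - [1.19,-0.17,-3]
    - [1.19,-0.17,-3]
  yaw: [-0.3,-0.67,-0.67,-0.67,-0.67,-0.67]
  jaw: [-0.45,-0.45,-0.45,-0.45,-0.45,-0.45]

```text
t: 2.82
eef_pos: [500.4, -361.3, 185.5]
tcp_rot: [2.864, 1.57, -0.346]
ft_force: [0.7, -0.5, 0.3]
opening: 0.726
```

```bash
python3 - <<'E'
from h import *
s=env.state();c=shot('wrist','w2.png');m=cam(c,s);print(s['eef_pos'])
print(proj([[500,-361,125]],m))
E
```

```text
[ 500.40167551 -361.29436188  185.4570055 ]
[[310.359531   256.65647031]]
```

View pics/w2.png

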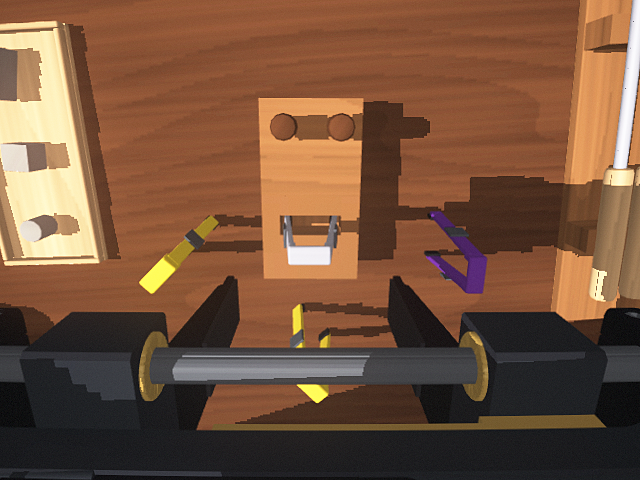

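Bow at (310,256), between the fingers (inner edges at columns 238 and 390), as predicted. Descending.

Request:
apply_moves:
  offset:
    - [0,0.02,-1]
    - [0,0.02,-2]
    - [0,0.02,-3]
    - [0,0.02,-4]
    - [0,0.02,-4.5]
    - [0,0.02,-5]
    - [0,0.02,-5]
    - [0,0.02,-5]
    - [0,0.02,-5]
  yaw: [0,0,0,0,0,0,0,0,0]
  jaw: [-0.45,-0.45,-0.45,-0.45,-0.45,-0.45,-0.45,-0.45,-0.45]

```text
t: 4.0
eef_pos: [500.7, -361.1, 61.4]
tcp_rot: [2.633, 1.568, -0.577]
ft_force: [-0.1, 0.0, -0.3]
opening: 0.724
```

```bash
python3 - <<'E'
from h import *
s=env.state();c=shot('wrist','w3.png');m=cam(c,s);print(s['eef_pos'],s['ft_force'],s['opening'])
c=shot('side','s3.png');crop(c['frame'],280,260,440,420,4,'c5.png')
E
```

```text
[ 500.6893637  -361.10882905   61.36942199] [-0.10337868  0.03854751 -0.26218777] 0.7236309301581668
```

View pics/w3.png

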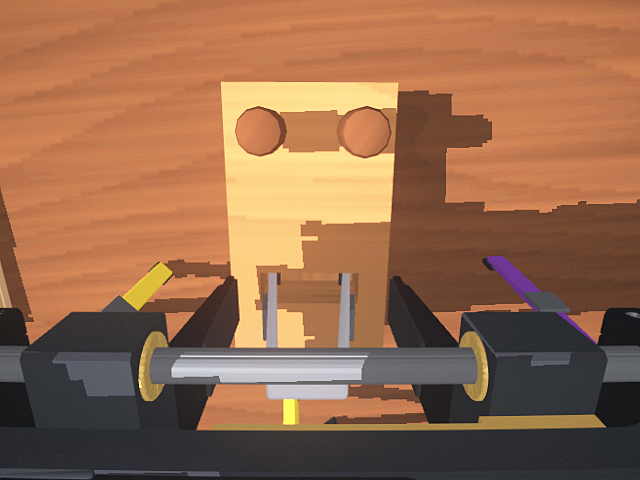

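View pics/c5.png

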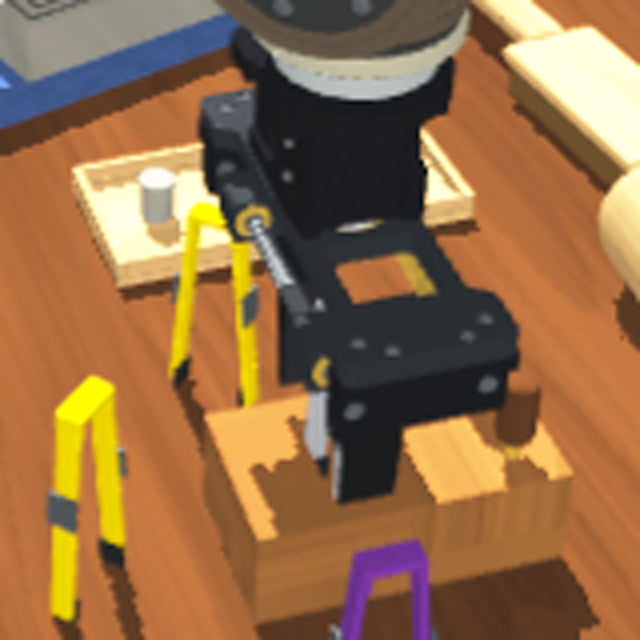

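Legs are centred at column 308, fingers at 314: shift +2 mm in y, 2 mm down, then close gently.

Request:
apply_moves:
  offset:
    - [0,0.08,-0.08]
    - [0,0.08,-0.08]
    - [0,0.08,-0.08]
    - [0,0.08,-0.08]
    - [0,0.08,-0.08]
    - [0,0.08,-0.08]
    - [0,0.08,-0.08]
    - [0,0.08,-0.08]
    - [0,0.08,-0.08]
    - [0,0.08,-0.08]
  yaw: [0,0,0,0,0,0,0,0,0,0]
  jaw: [-0.2,0,0.1,0.15,0.2,0.24,0.26,0.26,0.26,0.26]

```text
t: 5.35
eef_pos: [500.6, -359.0, 59.1]
tcp_rot: [2.659, 1.569, -0.552]
ft_force: [0.9, 0.0, 0.2]
opening: 0.374
```

```bash
python3 - <<'E'
from h import *
s=env.state();c=shot('wrist','w4.png');print(s['eef_pos'],s['ft_force'],s['opening']*95)
E
```

```text
[ 500.57008347 -359.00963674   59.13504299] [0.8540875  0.01732429 0.20892727] 35.491043888454065
```

View pics/w4.png

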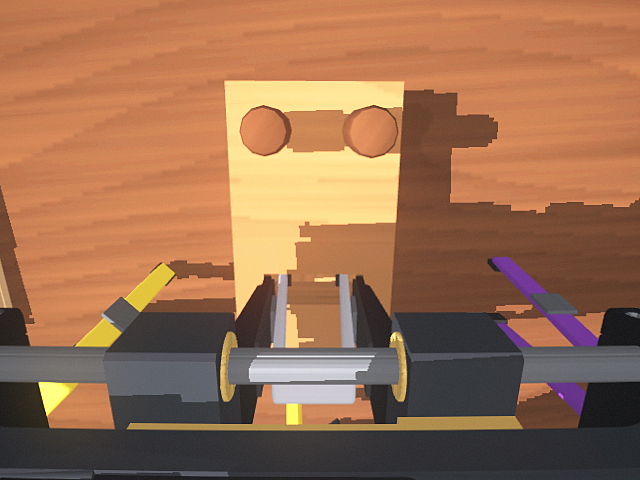

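Held at 35.5 mm, with the legs centred between the fingers. Lifting.

Request:
apply_moves:
  offset:
    - [0,0,0.4]
    - [0,0,1]
    - [0,0,1.8]
    - [0,0,2.8]
    - [0,0,3.8]
    - [0,0,4.8]
    - [0,0,5.4]
    - [0,0,5.6]
    - [0,0,5.6]
    - [0,0,5.6]
    - [0,0,5.6]
  yaw: [0,0,0,0,0,0,0,0,0,0,0]
  jaw: [0.26,0.26,0.26,0.26,0.26,0.26,0.26,0.26,0.26,0.26,0.26]

```text
t: 6.78
eef_pos: [500.4, -358.9, 198.4]
tcp_rot: [2.801, 1.57, -0.409]
ft_force: [-0.6, 0.1, -1.0]
opening: 0.373
```

```bash
python3 - <<'E'
from h import *
s=env.state();c=shot('wrist','w5.png');print(s['eef_pos'],s['ft_force'],s['opening']*95)
m=cam(c,s);print(proj([s['eef_pos']-[0,0,41]],m))
c=shot('side','s5.png');crop(c['frame'],260,160,440,340,3,'c6.png')
E
```

```text
[ 500.43586405 -358.90809737  198.43553833] [-0.60592232  0.05148363 -0.98834885] 35.473885275989765
[[310.58877063 267.24991157]]
```

View pics/w5.png

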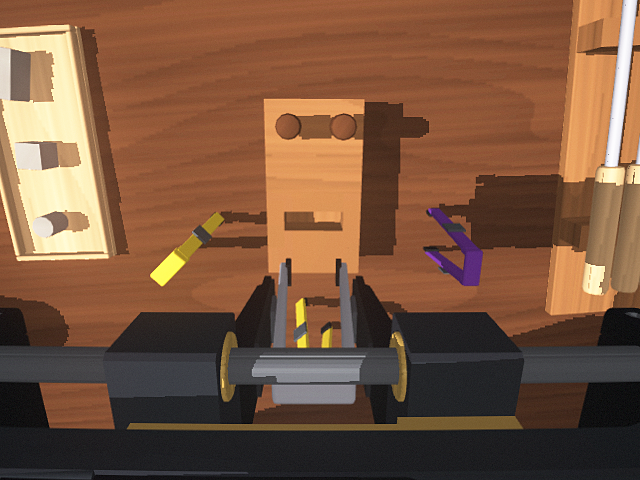

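View pics/c6.png

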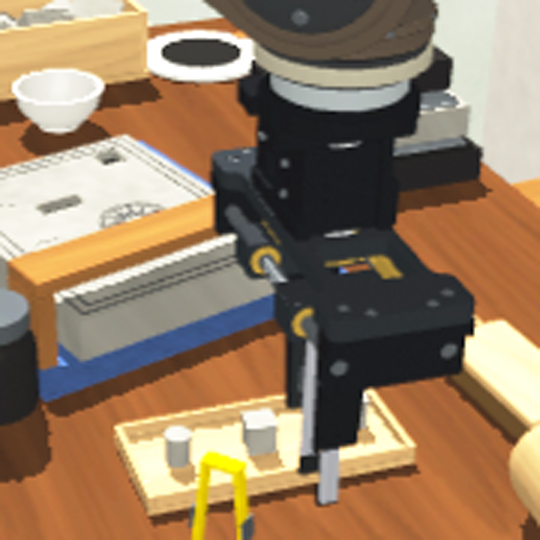

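Tongs are out and upright, with the pads at (289,265) and (341,265). Next I move near the tray with the plug ahead of the tool, to measure both in one picture.

Request:
apply_moves:
  offset:
    - [0.4,1.2,0]
    - [0.8,2.4,0]
    - [1.2,3.6,0]
    - [1.6,4.8,0]
    - [2,6,0]
    - [2.4,7.2,0]
    - [2.8,8.4,0]
    - [2.8,9.6,0]
    - [2.8,9.6,0]
    - [2.8,9.6,0]
    - [2.8,9.6,0]
  yaw: [-0.2,-0.4,-0.6,-0.8,-1,-1.2,-1.4,-1.6,-1.8,-1.8,-1.8]
  jaw: [0.26,0.26,0.26,0.26,0.26,0.26,0.26,0.26,0.26,0.26,0.26]

```text
t: 8.25
eef_pos: [570.5, -119.8, 198.6]
tcp_rot: [2.693, 1.569, -0.706]
ft_force: [0.4, -0.1, -0.8]
opening: 0.366
```

```bash
python3 - <<'E'
from h import *
s=env.state();c=shot('wrist','w6.png');print(s['t'],s['eef_pos'],s['ft_force'],s['opening']*95)
crop(c['frame'],220,100,420,420,2.5 and 2,'c7a.png')
a=c['frame'];crop(a,240,120,400,280,4,'c7.png')
print(Ro.from_euler('xyz',s['tcp_rot']).as_matrix())
E
```

```text
8.25 [ 570.48182836 -119.82145189  198.62017419] [ 0.35620505 -0.07508354 -0.80376739] 34.806487606960275
[[ 1.23202169e-03 -2.54959620e-01 -9.66950916e-01]
 [-1.05061442e-03 -9.66951446e-01  2.54958422e-01]
 [-9.99998689e-01  7.01778268e-04 -1.45916940e-03]]
```

View pics/w6.png

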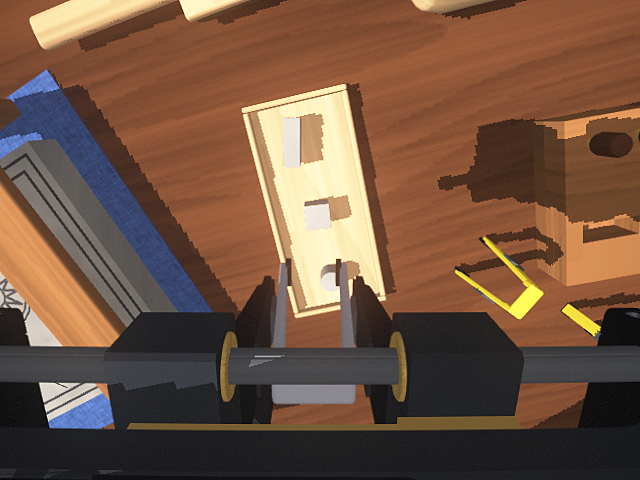

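View pics/c7.png

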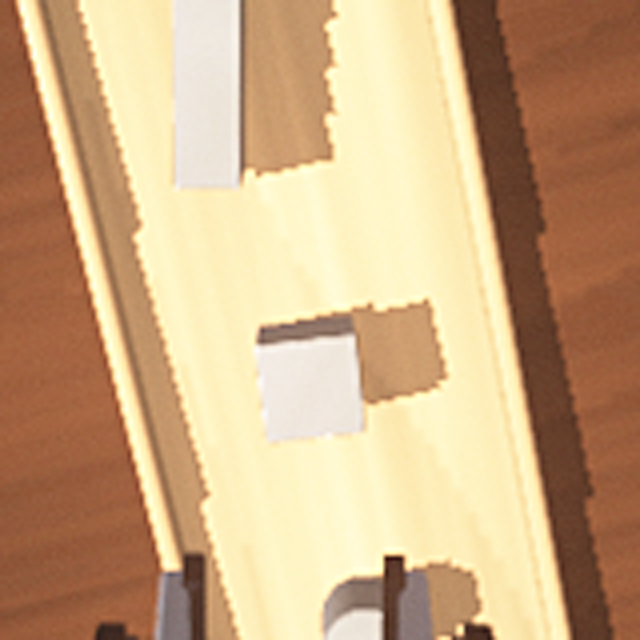

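The oblong plug's top face is at about (291,142), the square one at (317,214) and the round one at (330,275). Measuring the face by mask.

```bash
cat >> h.py <<'E'
def face(img,x0,y0,x1,y1,smax=40,vmin=190):
    h=cv2.cvtColor(img,cv2.COLOR_RGB2HSV)
    mk=((h[...,1]<smax)&(h[...,2]>vmin)).astype(np.uint8);k=np.zeros_like(mk);k[y0:y1,x0:x1]=mk[y0:y1,x0:x1]
    cs,_=cv2.findContours(k,cv2.RETR_EXTERNAL,cv2.CHAIN_APPROX_NONE)
    return max(cs,key=cv2.contourArea)
def rect_z(cn,m,z):
    P=onz(cn.reshape(-1,2)+0.0,m,z)[:,:2].astype(np.float32)
    return cv2.minAreaRect(P)
E
python3 - <<'E'
from h import *
s=env.state();c=env.read_camera('wrist');m=cam(c,s);a=c['frame']
h=cv2.cvtColor(a,cv2.COLOR_RGB2HSV)
for p in((291,130),(284,140),(292,160),(300,140),(275,140),(317,215),(299,155)): print(p,h[p[1],p[0]])
cn=face(a,260,100,310,180);print(cv2.boundingRect(cn))
r=rect_z(cn,m,29);print(r, np.degrees(0))
cn=face(a,300,195,335,232);print(cv2.boundingRect(cn),rect_z(cn,m,29))
# tray rim corners
print(onz([(243,112),(347,85),(396,291)],m,15))
# tips
print('pads',onz([(287.5,259),(340,259)],m,s['eef_pos'][2]-41+12))
R=m[2]
E
```

```text
(291, 130) [ 15  15 240]
(284, 140) [ 12  11 239]
(292, 160) [ 18  22 236]
(300, 140) [ 11  86 128]
(275, 140) [ 23  63 254]
(317, 215) [ 17  21 239]
(299, 155) [ 14  29 228]
(283, 118, 17, 50)
((633.958740234375, -119.33071899414062), (13.179362297058105, 39.458152770996094), 74.71038818359375) 0.0
(303, 203, 28, 28) ((568.0841064453125, -124.05708312988281), (21.69711685180664, 22.33963966369629), 82.04959106445312)
[[ 668.22122096  -86.29729418   15.        ]
 [ 666.73493567 -175.69541494   15.        ]
 [ 475.96912785 -177.94298655   15.        ]]
pads [[ 582.45085176 -110.72409658  169.6438743 ]
 [ 575.47675684 -137.18378542  169.6438743 ]]
```

```bash
python3 - <<'E'
from h import *
np.set_printoptions(precision=2,suppress=True)
s=env.state();c=env.read_camera('wrist');m=cam(c,s)
Rt=Ro.from_euler('xyz',s['tcp_rot']).as_matrix();fw=-Rt[:,2];sd=Rt[:,1]
P=onz([(290.7,259),(336.7,259)],m,s['eef_pos'][2]-41);print(P,np.linalg.norm(P[1]-P[0]))
t=P.mean(0)-6*fw; print('tip',t,'rel tcp fw,sd',(t-s['eef_pos'])@fw,(t-s['eef_pos'])@sd)
r=rect_z(face(c['frame'],260,100,310,180),m,29);b=cv2.boxPoints(r);print(b)
pl=np.array([*r[0],0]);d=pl-t;print('move',d[:2],d[:2]/25)
# cross-check scene & side
for n,z in(('scene',29),('side',29)):
    cc=shot(n,n+'6.png');M=cam(cc);print(n,proj([[*r[0],29]],M))
E
```

```text
[[ 578.15 -110.52  157.6 ]
 [ 571.67 -135.1   157.6 ]] 25.420735453652835
tip [ 569.11 -121.28  157.59] rel tcp fw,sd -0.9330694196908064 1.801161519580289
[[ 613.96 -120.62]
 [ 651.21 -130.81]
 [ 654.73 -117.95]
 [ 617.47 -107.76]]
move [65.23  1.99] [2.61 0.08]
scene [[279.97 292.58]]
side [[372.47 292.13]]
```

Request:
apply_moves:
  offset:
    - [0.8,0,0]
    - [1.6,0,0]
    - [2.6,0.06,0]
    - [2.6,0.06,-1]
    - [2.6,0.06,-2]
    - [2.6,0.06,-3]
    - [2.6,0.06,-3.5]
    - [2.6,0.06,-3.5]
    - [2.6,0.06,-3.5]
    - [2.6,0.06,-3.5]
  yaw: [0,-0.1,-0.1,-0.1,-0.1,-0.1,-0.1,-0.1,-0.1,-0.1]
  jaw: [0.26,0.26,0.26,0.26,0.26,0.26,0.26,0.26,0.26,0.26]

```text
t: 9.75
eef_pos: [635.8, -118.0, 112.1]
tcp_rot: [2.919, 1.568, -0.491]
ft_force: [-1.0, -0.3, -0.6]
opening: 0.371
```

```bash
python3 - <<'E'
from h import *
s=env.state();c=shot('wrist','w7.png');print(s['t'],s['eef_pos'],s['ft_force'],s['opening']*95)
a=c['frame'];crop(a,240,190,400,350,4,'c8.png')
c=shot('side','s7.png');crop(c['frame'],300,200,450,350,4,'c9.png')
E
```

```text
9.75 [ 635.80166818 -117.99794356  112.12311093] [-1.04274803 -0.3411574  -0.56801565] 35.28869202499548
```

View pics/c8.png

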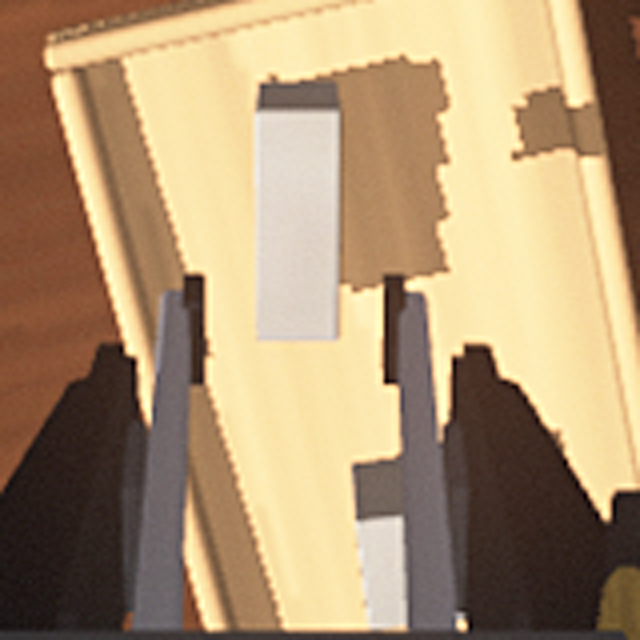

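View pics/c9.png

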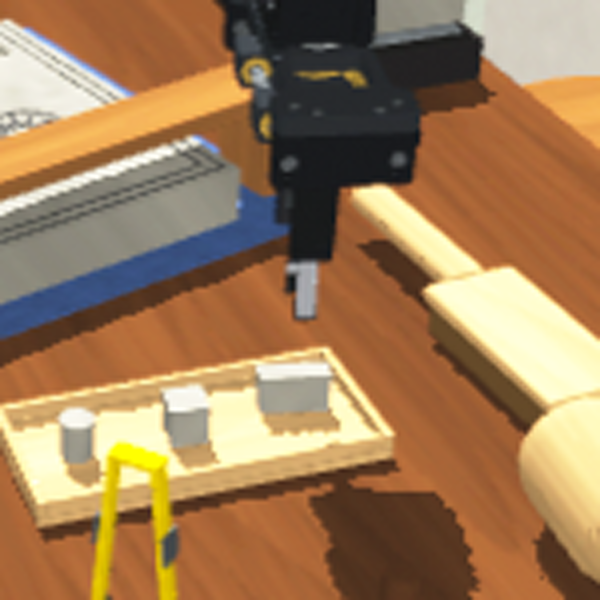

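The plug's face at crop (298,222) is aligned with the pads, whose inner edges are at 204 and 385. Measuring the remaining offset.

```bash
python3 - <<'E'
from h import *
np.set_printoptions(precision=2,suppress=True)
s=env.state();c=env.read_camera('wrist');m=cam(c,s)
Rt=Ro.from_euler('xyz',s['tcp_rot']).as_matrix();fw=-Rt[:,2];sd=Rt[:,1]
P=onz([(240+204/4,190+275/4),(240+385/4,190+275/4)],m,s['eef_pos'][2]-41)
t=P.mean(0)-6*fw; print('tip',t,'rel tcp fw,sd',(t-s['eef_pos'])@fw,(t-s['eef_pos'])@sd,np.linalg.norm(P[1]-P[0]))
cn=face(c['frame'],295,205,330,280);r=rect_z(cn,m,29);b=cv2.boxPoints(r);print(r,b, 'tool ang',np.degrees(np.arctan2(fw[1],fw[0])))
d=np.array([*r[0],0])-t;d[2]=0;print('move',d,d/25,'fw',d@fw,'sd',d@sd)
q=np.array([*r[0],0])-s['eef_pos'];print('rel tcp',q@fw,q@sd)
E
```

```text
tip [ 634.54 -119.49   70.81] rel tcp fw,sd -0.7746557062168297 1.7629401597704486 25.00232932290902
((634.4702758789062, -119.78511810302734), (13.117847442626953, 38.54676055908203), 74.29500579833984) [[ 614.14 -120.88]
 [ 651.25 -131.32]
 [ 654.8  -118.69]
 [ 617.69 -108.25]] tool ang -15.363157795195352
move [-0.07 -0.3   0.  ] [-0.   -0.01  0.  ] fw 0.011891199971357186 sd 0.3060918344055357
rel tcp -0.9365973824094029 2.022412796923607
```

Request:
apply_moves:
  offset:
    - [0,-0.01,-0.5]
    - [0,-0.01,-1]
    - [0,-0.01,-1.5]
    - [0,-0.01,-2]
    - [0,-0.01,-2.16]
    - [0,-0.01,-2.16]
    - [0,-0.01,-2.16]
    - [0,-0.01,-2.16]
    - [0,-0.01,-2.16]
  yaw: [0,0,0,0,0,0,0,0,0]
  jaw: [0.26,0.26,0.26,0.26,0.26,0.26,0.26,0.26,0.26]

```text
t: 11.02
eef_pos: [635.7, -118.2, 58.0]
tcp_rot: [2.904, 1.568, -0.505]
ft_force: [1.0, -0.6, -0.5]
opening: 0.374
```

```bash
python3 - <<'E'
from h import *
s=env.state();c=shot('wrist','w8.png');print(s['t'],s['eef_pos'],s['ft_force'],s['opening']*95)
a=c['frame'];crop(a,240,190,400,350,4,'c10.png')
E
```

```text
11.025 [ 635.71368984 -118.17883168   57.96964942] [ 1.01818795 -0.5505988  -0.47514555] 35.518579649631
```

View pics/c10.png

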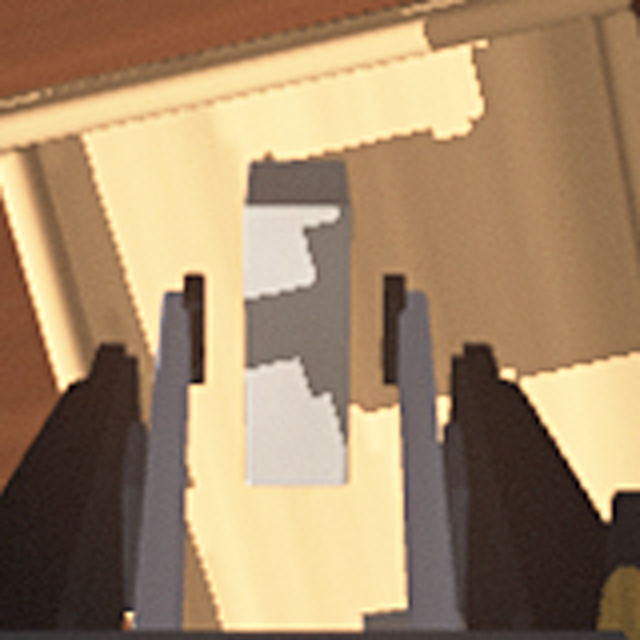

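The plug (columns 245–348) sits centred between the pads (204, 385). Closing.

Request:
apply_moves:
  offset:
    - [0,0,0]
    - [0,0,0]
    - [0,0,0]
    - [0,0,0]
    - [0,0,0]
    - [0,0,0]
    - [0,0,0]
    - [0,0,0]
    - [0,0,0]
    - [0,0,0]
  yaw: [0,0,0,0,0,0,0,0,0,0]
  jaw: [0.3,0.33,0.36,0.4,0.45,0.5,0.55,0.6,0.6,0.6]

```text
t: 12.32
eef_pos: [635.7, -118.2, 57.9]
tcp_rot: [2.888, 1.568, -0.521]
ft_force: [-0.8, 0.7, -1.6]
opening: 0.319
```

```bash
python3 - <<'E'
from h import *
s=env.state();c=shot('wrist','w9.png');print(s['t'],s['eef_pos'],s['ft_force'],s['opening']*95)
a=c['frame'];crop(a,240,190,400,350,4,'c11.png')
E
```

```text
12.325 [ 635.66310073 -118.15974732   57.89826695] [-0.84046663  0.72993162 -1.62925768] 30.312568519654487
```

View pics/c11.png

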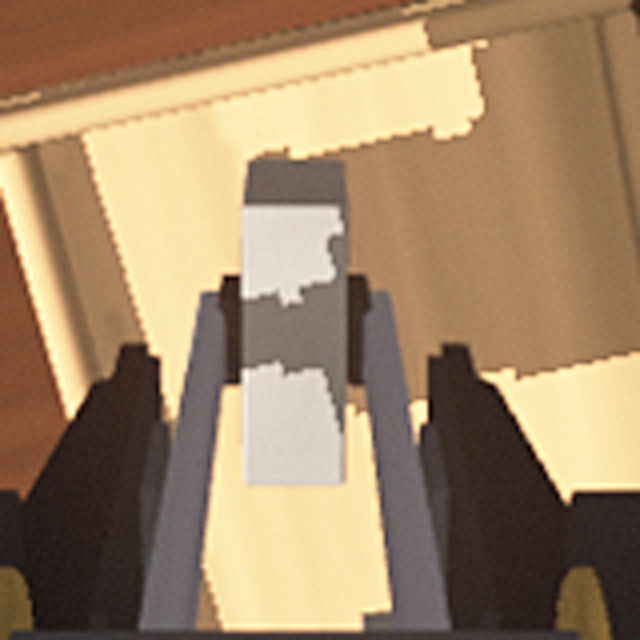

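Gripped at 30.3 mm, as expected on a 14 mm plug. Lifting straight up.

Request:
apply_moves:
  offset:
    - [0,0,0.2]
    - [0,0,0.6]
    - [0,0,1.2]
    - [0,0,2]
    - [0,0,3]
    - [0,0,4]
    - [0,0,4.8]
    - [0,0,5.4]
    - [0,0,5.6]
    - [0,0,5.6]
    - [0,0,5.6]
    - [0,0,5.6]
  yaw: [0,0,0,0,0,0,0,0,0,0,0,0]
  jaw: [0.6,0.6,0.6,0.6,0.6,0.6,0.6,0.6,0.6,0.6,0.6,0.6]

```text
t: 13.88
eef_pos: [635.5, -118.1, 197.2]
tcp_rot: [2.74, 1.569, -0.669]
ft_force: [0.4, -0.1, -1.0]
opening: 0.316
```

```bash
python3 - <<'E'
from h import *
np.set_printoptions(precision=2,suppress=True)
s=env.state();c=shot('wrist','w10.png');print(s['t'],s['eef_pos'],s['ft_force'],s['opening']*95)
a=c['frame'];crop(a,240,190,400,350,4,'c12.png')
S=env.read_camera('scene');m=cam(S)
h=onz([(330+p[0]/4,200+p[1]/4) for p in((348,182),(372,177),(397,222),(374,231))],m,40);print(h.mean(0))
E
```

```text
13.875 [ 635.51 -118.14  197.24] [ 0.35 -0.12 -1.03] 30.05002313474365
[522.01 234.05  40.  ]
```

View pics/c12.png

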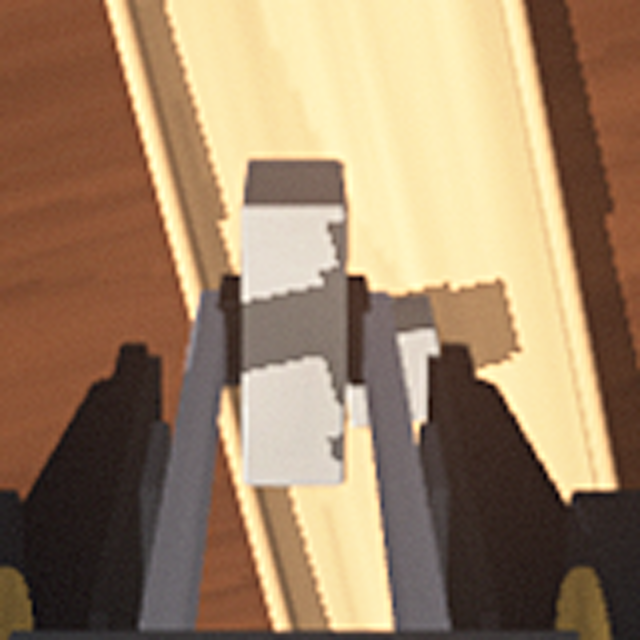

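The plug is held in the same pose, well clear of the tray. Carrying it over the bridge to a viewing pose short of the pocket.

Request:
apply_moves:
  offset:
    - [-0.2,0.4,0.2]
    - [-0.7,1.4,0.4]
    - [-1.2,2.4,0.6]
    - [-1.8,3.5,0.6]
    - [-2.4,4.6,0.6]
    - [-3,5.7,0.6]
    - [-3.6,6.8,0.6]
    - [-4.2,7.9,0.6]
    - [-4.8,9,0.6]
    - [-5.4,10.2,0.4]
    - [-6,11.4,0.2]
    - [-6.5,12.5,0]
    - [-6.8,13.2,0]
    - [-6.9,13.4,0]
    - [-6.9,13.4,0]
    - [-6.9,13.4,0]
    - [-6.9,13.4,0]
  yaw: [0.2,0.6,1,1.4,1.8,2.2,2.6,3,3.4,3.9,4.4,4.8,5.1,5.1,5.1,5.1,5.1]
  jaw: [0.6,0.6,0.6,0.6,0.6,0.6,0.6,0.6,0.6,0.6,0.6,0.6,0.6,0.6,0.6,0.6,0.6]

```text
t: 16.1
eef_pos: [463.4, 216.3, 197.5]
tcp_rot: [2.788, 1.569, -0.089]
ft_force: [-0.4, -0.3, -0.8]
opening: 0.32
```

```bash
python3 - <<'E'
from h import *
np.set_printoptions(precision=2,suppress=True)
s=env.state();c=shot('wrist','w11.png');print(s['t'],s['eef_pos'],s['ft_force'],s['opening']*95)
S=shot('scene','sc11.png');crop(S['frame'],330,190,510,325,4,'c13.png')
E
```

```text
16.1 [463.39 216.28 197.47] [-0.36 -0.34 -0.8 ] 30.36066516102577
```

View pics/w11.png

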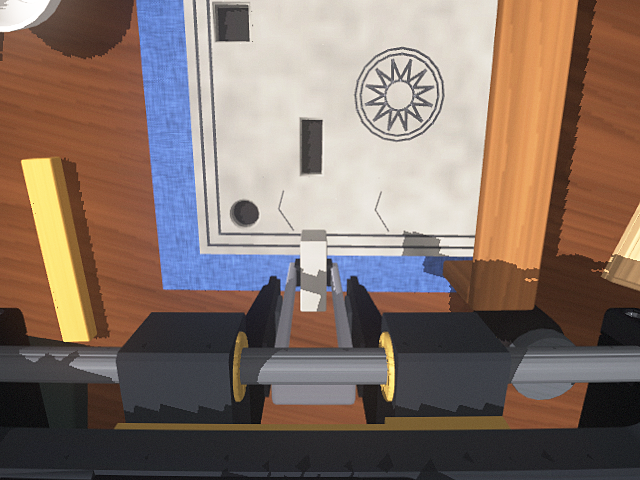

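View pics/c13.png

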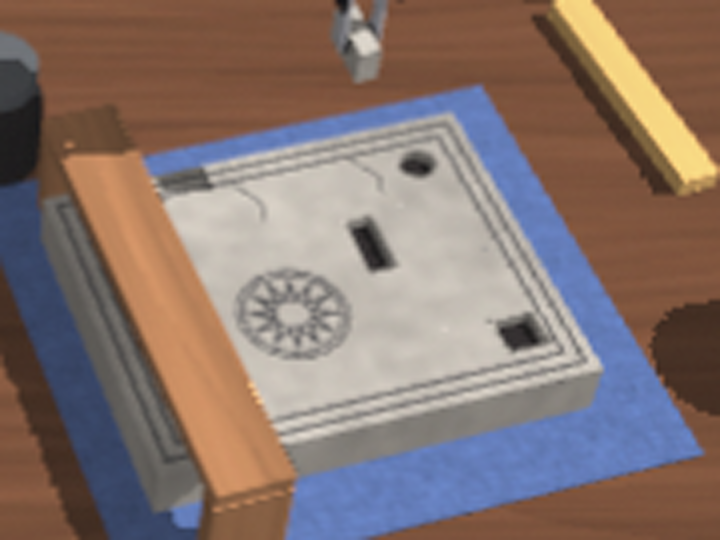

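Wrist view: the oblong pocket is at (311,147), nearly aligned with the plug's top face at (313,270). Enlarging both.

```bash
python3 - <<'E'
from h import *
a=cv2.imread('pics/w11.png')[...,::-1]
crop(a,285,105,345,185,7,'c14.png');crop(a,280,220,350,320,6,'c15.png')
E
```

```text
(no output)
```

View pics/c14.png

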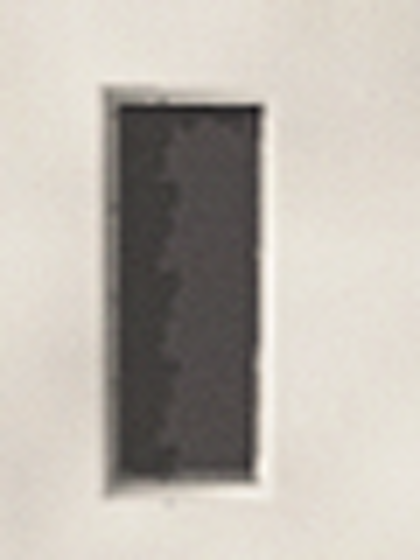

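View pics/c15.png

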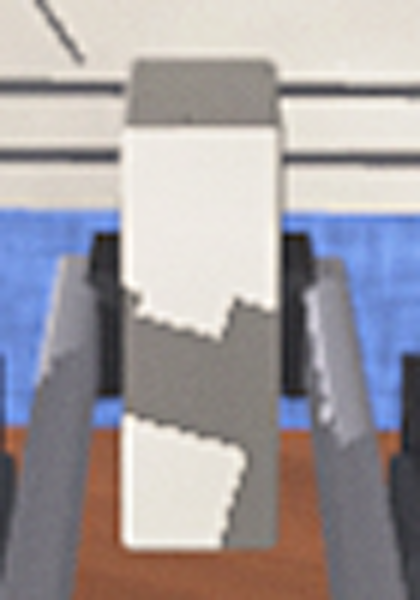

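```bash
cat > meas.py <<'E'
from h import *
np.set_printoptions(precision=2,suppress=True)
def quad(P):
    c=P.mean(0);l=(P[0]+P[1]-P[2]-P[3])/2;w=(P[1]+P[2]-P[0]-P[3])/2
    return c,np.degrees(np.arctan2(l[1],l[0])),np.linalg.norm(l),np.linalg.norm(w),np.degrees(np.arctan2(w[1],w[0]))+90
E
python3 - <<'E'
from meas import *
s=env.state();m=cam(env.read_camera('wrist'),s)
Rt=Ro.from_euler('xyz',s['tcp_rot']).as_matrix();fw=-Rt[:,2];sd=Rt[:,1];print('tool',np.degrees(np.arctan2(fw[1],fw[0])))
f=lambda p:(285+p[0]/7-.4,105+p[1]/7-.4);g=lambda p:(280+p[0]/6-.4,220+p[1]/6-.4)
for q in (((103,87),(272,92),(270,495),(105,497)),((118,105),(264,105),(256,478),(118,478))):
    H=quad(onz([f(p) for p in q],m,40));print('hole',H)
H=quad(onz([f(p) for p in ((103,87),(272,92),(270,495),(105,497))],m,40))
z=s['eef_pos'][2]
for q,zz in ((((122,126),(281,124),(279,548),(122,548)),z-28.9),):
    P=quad(onz([g(p) for p in q],m,zz));print('plug',P)
E=onz([g((133,60)),g((275,60))],m,z-52.9);print('bottom front',E,np.linalg.norm(E[1]-E[0]),E.mean(0)-20*fw)
print('tcp rel',(P[0]-s['eef_pos'])@fw,(P[0]-s['eef_pos'])@sd)
d=H[0]-P[0];print('move',d/25)
S=cam(env.read_camera('scene'))
print('hole scene',quad(onz([(330+p[0]/4,190+p[1]/4) for p in((397,265),(374,273),(348,222),(372,217))],S,40)))
# tablet edges
print(onz([(183,0),(200,254)],m,40),onz([(200,254),(470,254)],m,40))
E
```

```text
tool 15.189298038401509
hole (array([519.32, 231.92,  40.  ]), np.float64(15.138768530885072), np.float64(45.179693533578636), np.float64(18.93911160967828), np.float64(14.742209746977522))
hole (array([519.56, 231.82,  40.  ]), np.float64(14.523468928895591), np.float64(41.446692147992415), np.float64(16.096143585536705), np.float64(15.204932408367426))
plug (array([462.45, 215.03, 168.51]), np.float64(15.081402620337164), np.float64(39.83104652281671), np.float64(13.897359391860643), np.float64(15.578926110259857))
bottom front [[479.35 226.34 144.51]
 [482.9  213.29 144.51]] 13.523903764621277 [461.82 214.57 144.48]
tcp rel -1.223478154059638 1.1126265008601874
move [ 2.27  0.68 -5.14]
hole scene (array([523.02, 233.9 ,  40.  ]), np.float64(13.941179132120164), np.float64(41.96616551275516), np.float64(16.121564093475687), np.float64(17.846726550702783))
[[596.72 350.    40.  ]
 [407.9  300.59  40.  ]] [[407.9  300.59  40.  ]
 [468.6   77.2   40.  ]]
```

Measured sizes fit (plug 39.8×13.9, pocket 43×17), and both are at yaw ≈15°. Moving over the pocket and part-way down, then rechecking.

Request:
apply_moves:
  offset:
    - [0.6,0.2,0]
    - [1.2,0.4,0]
    - [1.8,0.6,0]
    - [2.27,0.68,0]
    - [2.27,0.68,-0.5]
    - [2.27,0.68,-1]
    - [2.27,0.68,-1.6]
    - [2.27,0.68,-2.2]
    - [2.27,0.68,-2.4]
    - [2.27,0.68,-2.4]
    - [2.27,0.68,-2.4]
    - [2.27,0.68,-2.4]
  yaw: [0,0,0,0,0,0,0,0,0,0,0,0]
  jaw: [0.6,0.6,0.6,0.6,0.6,0.6,0.6,0.6,0.6,0.6,0.6,0.6]

```text
t: 17.8
eef_pos: [520.1, 233.6, 137.9]
tcp_rot: [2.895, 1.568, 0.019]
ft_force: [0.0, 1.3, -0.9]
opening: 0.32
```

```bash
python3 - <<'E'
from h import *
s=env.state();c=shot('wrist','w12.png');print(s['t'],s['eef_pos'],s['ft_force'],s['opening']*95)
crop(c['frame'],270,170,360,310,4,'c16.png')
S=shot('scene','sc12.png');crop(S['frame'],380,180,480,280,6,'c17.png')
S=shot('side','sd12.png');crop(S['frame'],230,150,350,270,5,'c18.png')
E
```

```text
17.8 [520.12316805 233.64870764 137.8815841 ] [ 0.02262157  1.331412   -0.89569315] 30.40591552600199
```

View pics/c16.png

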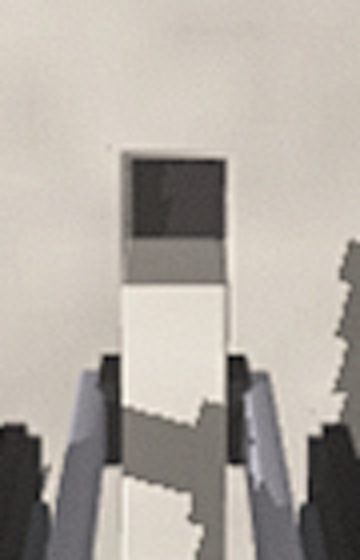

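View pics/c17.png

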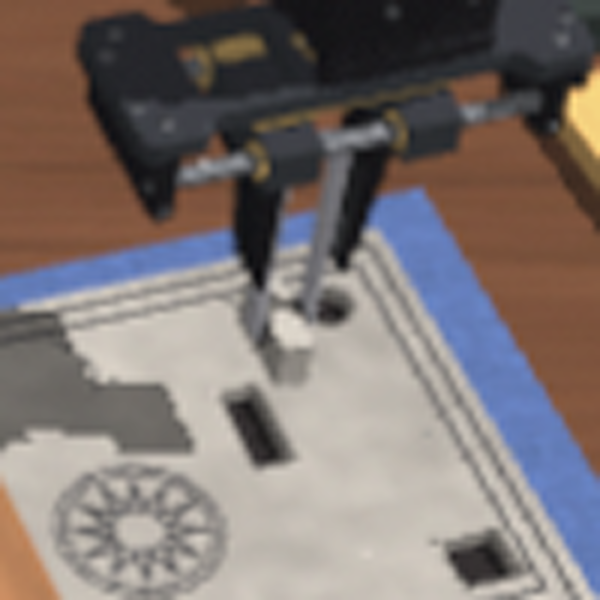

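View pics/c18.png

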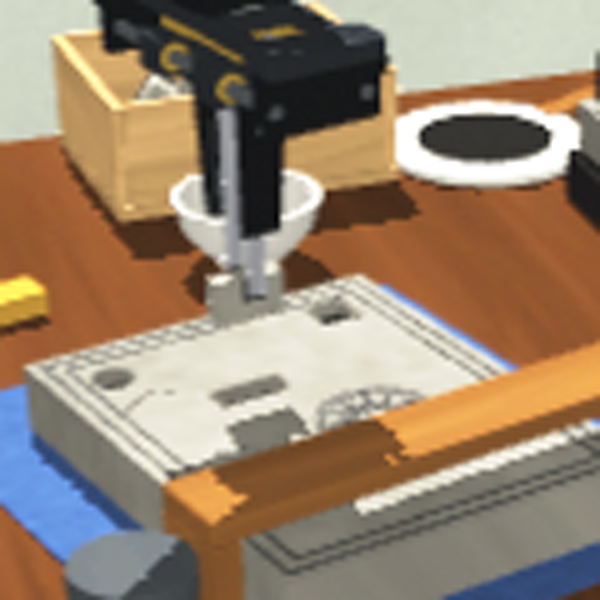

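```bash
python3 - <<'E'
from meas import *
s=env.state();m=cam(env.read_camera('wrist'),s);z=s['eef_pos'][2]
Rt=Ro.from_euler('xyz',s['tcp_rot']).as_matrix();fw=-Rt[:,2];sd=Rt[:,1];print('tool',np.degrees(np.arctan2(fw[1],fw[0])))
g=lambda p:(270+p[0]/4-.4,170+p[1]/4-.4)
A=onz([g((122,153)),g((229,155))],m,40);print('hole front',A,np.linalg.norm(A[1]-A[0]));h=A.mean(0)-21.5*fw
B=onz([g((130,239)),g((224,239))],m,z-52.9);print('plug bot front',np.linalg.norm(B[1]-B[0]));b=B.mean(0)-20*fw
C=onz([g((121,284)),g((226,284))],m,z-28.9);print('plug top front',np.linalg.norm(C[1]-C[0]));t=C.mean(0)-20*fw
print('hole',h,'plug bot',b,'top',t)
for q in (b,t): print('hole-plug fw,sd',(h-q)@fw,(h-q)@sd)
S=cam(env.read_camera('scene'))
k=lambda p:(380+p[0]/6-.4,180+p[1]/6-.4)
H=quad(onz([k(p) for p in((293,460),(260,467),(222,397),(250,385))],S,40));print('scene hole',H)
print('scene plug pred px bottom/top front',proj(np.r_[B,C],S)*6-np.array([380*6,180*6]))
E
```

```text
tool 15.209426868944844
hole front [[538.69 246.63  40.  ]
 [543.11 229.09  40.  ]] 18.088497998139445
plug bot front 13.426902272238111
plug top front 13.491139534555117
hole [520.16 232.22  39.95] plug bot [518.78 231.66  84.75] top [519.03 232.23 108.75]
hole-plug fw,sd 1.3703665578540778 -0.21219394398611952
hole-plug fw,sd 0.9271686107546705 0.2604514920137672
scene hole (array([522.15, 231.83,  40.  ]), np.float64(15.717679282607115), np.float64(41.383109045378575), np.float64(14.21670317236513), np.float64(20.163186776922686))
scene plug pred px bottom/top front [[302.39 377.97]
 [271.52 385.12]
 [312.82 338.3 ]
 [281.42 345.5 ]]
```

Residual is about 1 mm along the length and nothing sideways. Correcting and lowering to about 11 mm above the tablet, in small steps.

Request:
apply_moves:
  offset:
    - [0.04,0.01,-0.2]
    - [0.04,0.01,-0.5]
    - [0.04,0.01,-0.8]
    - [0.04,0.01,-1.1]
    - [0.04,0.01,-1.25]
    - [0.04,0.01,-1.34]
    - [0.04,0.01,-1.34]
    - [0.04,0.01,-1.34]
    - [0.04,0.01,-1.34]
    - [0.04,0.01,-1.34]
  yaw: [0,0,0,0,0,0,0,0,0,0]
  jaw: [0.6,0.6,0.6,0.6,0.6,0.6,0.6,0.6,0.6,0.6]

```text
t: 19.3
eef_pos: [521.0, 233.9, 104.2]
tcp_rot: [2.864, 1.569, -0.012]
ft_force: [-0.1, 0.6, 0.1]
opening: 0.317
```

```bash
python3 - <<'E'
from h import *
s=env.state();c=shot('wrist','w13.png');print(s['t'],s['eef_pos'],s['ft_force'],s['opening']*95,s['qvel'])
crop(c['frame'],270,170,360,310,4,'c19.png')
S=shot('scene','sc13.png');crop(S['frame'],380,180,480,280,6,'c20.png')
S=shot('side','sd13.png');crop(S['frame'],230,150,350,270,5,'c21.png')
E
```

```text
19.3 [521.00963146 233.87756373 104.18554477] [-0.10877559  0.56749301  0.082524  ] 30.06834032270434 [ 1.47292630e-03  6.87538613e-04  1.75730479e-05  2.08611672e-04
 -9.41512138e-04  3.22225949e-04]
```

View pics/c19.png

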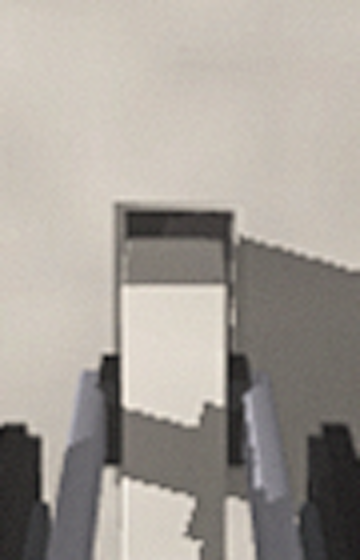

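View pics/c20.png

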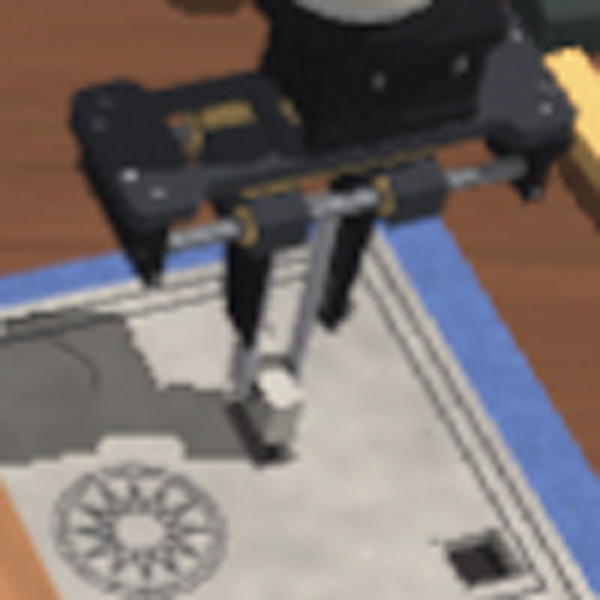

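View pics/c21.png

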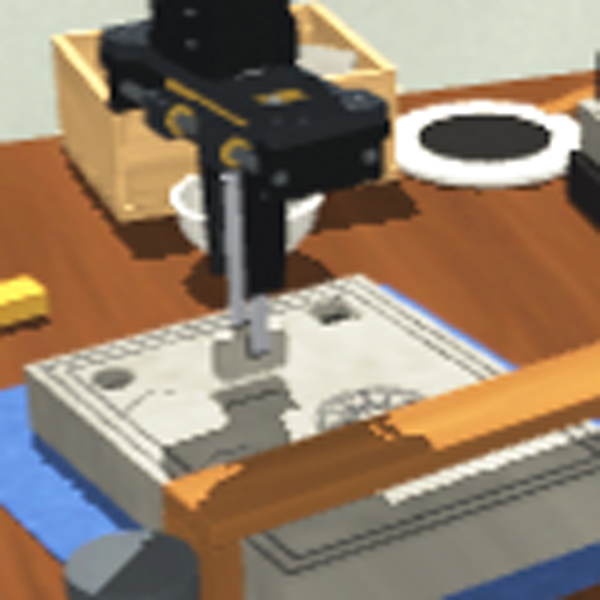

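```bash
python3 - <<'E'
from meas import *
s=env.state();m=cam(env.read_camera('wrist'),s);z=s['eef_pos'][2]
Rt=Ro.from_euler('xyz',s['tcp_rot']).as_matrix();fw=-Rt[:,2];sd=Rt[:,1]
g=lambda p:(270+p[0]/4-.4,170+p[1]/4-.4)
A=onz([g((117,205)),g((236,206))],m,40);print(np.linalg.norm(A[1]-A[0]));h=A.mean(0)-21.5*fw
B=onz([g((129,239)),g((224,239))],m,z-52.9);b=B.mean(0)-20*fw
print(h,b,'fw,sd',(h-b)@fw,(h-b)@sd,'underside above',z-52.9-40)
# side view: plug bottom edge corners vs pocket
D=cam(env.read_camera('side'));S=cam(env.read_camera('scene'))
T=lambda x,y,zz:b+x*fw+y*sd+[0,0,zz-b[2]]
pts=[T(20,7,51),T(-20,7,51),T(20,7,75),T(-20,7,75)]
print('side pred',(proj(pts,D)-[230,150])*5)
print('scene pred',(proj([T(20,-7,51),T(20,7,51),T(20,7,75)],S)-[380,180])*6)
E
```

```text
17.750010193447277
[520.39 232.14  39.95] [519.72 231.97  51.19] fw,sd 0.6630415045507645 0.006403411654067814 underside above 11.229389708955686
side pred [[283.16 363.82]
 [219.29 382.98]
 [281.82 323.86]
 [217.37 342.57]]
scene pred [[292.1  434.26]
 [260.45 441.67]
 [268.6  403.01]]
```

Offset is 0.7 mm along the length and 0 mm across, the underside is 11 mm above the tablet, and the arm is still. Handing in.

```bash
python3 - <<'E'
from h import *
print(env.job_done());s=env.state();print(s['t'],s['eef_pos'],s['opening']*95)
E
```

```text
the job is handed in; nothing more can be done
None
the job is handed in; nothing more can be done
```

I took the steel tongs from the block, lifted the oblong plug out of the tray with them and carried it over the bridge. The plug is now held above the oblong pocket, and the job is handed in (last clock reading about 19.3 s; no verdict was reported).

Last checks before handing in:
- **Position:** from the wrist camera, the plug is about 0.7 mm off centre along its length and 0 mm across.
- **Height:** the underside is about 11 mm above the tablet. This comes from the arm's height and assumes the plug has not slipped since it stood in the tray; the side view agreed.
- **Angle:** the yaw was within about 0.5° of the pocket's when I compared them before lowering, and I did not turn it afterwards. The top and bottom edges gave the same centre to about 0.6 mm, so it hangs level.
- **Grip and contact:** the jaws are at 30 mm over the thumb rests, as expected on the 14 mm plug. The arm was still, and the small wrist force readings showed no sign of contact.

**Disagreement:** the scene camera put both the pocket and the plug 2–3 mm farther out in x than the wrist camera did. I took this as calibration error because both shifted together, and relied on the wrist view.

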